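# Stow the snap hook and snap the hardware case shut

## Robot

A 6-joint arm with a two-finger parallel gripper is mounted at the origin on the work surface. World frame = base frame: x ahead of the robot, y to its left, z up, the work surface at z = 0. Lengths are in m, angles in rad, forces in N, time in s.
With the tool pointing down it reaches from about 0.375 to 0.975 m from the base axis. Payload 3.8 kg.
Tool frame: the origin (TCP) lies at the very end of the fingers, on their centre line; the grasp point (between the pads) lies behind it (bot.tcp_to_grasp is the y of the grasp point in the tool frame, in m); y points along the fingers, z is the direction in which the jaws open and shut, and the axes are right-handed (so a half turn about y gives the same grasp; the last joint's range is limited). The gripper opens to 85 mm and grips with 20 to 120 N. Pads are 22 mm wide; open, the fingers measure 114 mm over their backs; the gripper's body (76 mm by 85 mm) begins 54 mm behind the grasp point. The pads swing forward as they close: fully open they stand 13 mm farther back than shut.
Start: joints at [-1.342, 0.264, 1.604, -0, 1.274, -0.037], TCP at [0.177, -0.651, 0.231] pointing down, gripper open.
Joint ranges: [-2.63, 2.63], [-0.94, 2.18], [0.31, 2.57], [-1.31, 4.45], [0, 2.66], [-2.55, 2.55]. Speed limits (rad/s): [2.57, 2.57, 3.14, 3.14, 3.14, 3.14].

## Interface

Orientations are given as a rotation vector (axis times angle).
In Python, from workcell import bot, optics, workorder gives the robot as it stands.
- The arm moves only by the shell command python3 -m handwheel 'ROWS' [FORCE]. ROWS is JSON, a list of rows, each a list of 7 numbers: the shift along the tool's x, y, z in m, then the turn, a rotation vector about the tool's x, y, z in rad, then the opening, from 0 (shut) to 1 (fully open). A call has 1 to 8 rows; each row shifts and turns the commanded pose from where the row before left it, along the tool's axes as they then stand; what a row does not reach is not made up. A row lasts 1/8 s, in which the tool goes at most 62.5 mm and 10.7 degrees, less where a joint would pass 70% of its speed; a pose out of reach is approached as far as the arm can. A call with a gripper value outside its range is refused whole. The fingers move at their own pace and stop on an object; FORCE is the grip in N (left out, the last holds). Time passes only in rows, so rows that do not move let the fingers close. It gives the time, the measured TCP pose, the force and the opening at its end, in the units of the state.
- bot.read_state(): the state, without advancing time (a new reading comes with each control period).
- optics.read_camera(name): name is "side" or "top" or "wrist"; returns a dict with "image" (420x560x3 uint8, red, green, blue), "z_map" (420x560 float32, m along the optical axis (not along the pixel's ray), 0 where there is no reading), "mtx" (3x3 intrinsics, pixels), "world_from_camera" (4x4, takes a point from camera to world coordinates); the wrist camera has in their place "hand_eye" (4x4, takes a point from camera to tool coordinates, whose origin is the TCP and whose axes are the tool frame's). Camera axes: x right, y down, z forward; pixel columns grow to the right and rows downward; lengths in m; the calibration is good to about 2 mm. A picture is of the moment at which its call begins: read the wrist's pose just before it.
- workorder.finish_job(): hands the job in, once; it reports no verdict.
The state is a dict: "time": time; "q": joint angles; "joint_vel": joint speeds; "joint_torque": joint torques, N m; "tool_pos": TCP position; "tcp_rot": TCP orientation; "wrist_force": force on the tool from outside, world axes, zero at the start; "torque": the same for the moment, N m; "width": opening from 0.0 (shut) to 1.0 (fully open).
Only numpy, scipy, OpenCV 4.12 (cv2) and the standard library are available. Lean on these libraries where they do the work, as an engineer would, in place of code of your own. Each camera call takes 0.05 s, during which the arm holds its last target.

## Task

Put the brass snap hook into the empty bin of the red hardware case, then swing the lid down and press its front edge on the black thumb pad until the spring catch snaps and keeps the lid shut. Press only as far as it takes: bearing down hard after the snap, or pushing with more than about 25 N, cracks the clear lid. Leave the other things on the bench where they are.

Things in the scene. Friction and masses are not known exactly. Their poses are not given: they have to be found in the camera images.
- hook_center (a point): Brass snap hook (eye at one end, hook at the other), loose, lying flat on the bench, 0.11 kg, about 120 mm long. This point is the centre of its straight square shank, 46 mm long, 14 mm wide, 13 mm high, 6.5 mm above what it lies on. Its x axis runs along the hook towards the hooked end, z up. The eye (37 mm wide) begins 30 mm behind the point, the hook bow (27 mm wide) 22 mm ahead.
- case: Red hardware case, fixed to the bench, 170 mm (its x) by 270 mm (its y) by 56 mm high, walls 4 mm, holding three open white lift-out bins side by side along y. Origin at the centre of its underside; its front wall with the steel catch faces its -x. Sprung plungers 7 mm thick stand in its two front corners up to 75 mm high.
- bin_empty: The empty white bin in the case (the other two hold steel rivets and brass rings; any of the three places). Origin at the centre of its underside; 159 mm (x) by 86 mm (y) by 38 mm high, walls and floor 2 mm. Its axes are parallel to the case's; its underside is 4 mm above the bench.
- lid (a joint): Clear grey-framed lid of the case, hinged at the far (+x) top edge. 0 = level, grows as it opens; 1.6 to 1.8 at the start; it stays where it is left above about 1.3 and sinks slowly below. Uncaught it comes to rest at 0.07 to 0.1 on the sprung plungers; caught it stays at -0.015 to 0.05, depending on the height of the catch (see lid_press).
- lid_press (a point): Top of the black ribbed thumb pad (16 x 44 mm) on the lid, 150 mm from the hinge, 22 mm from the lid's front edge. Pressing there meets 1 to 5 N from the plungers, then over 3 mm a rise to a peak of 8 to 16 N as the spring catch is wedged aside, then within 1 mm a drop to below 4 N: the snap. 2 to 4 mm lower is a firm stop. The catch sits on slotted screws, so the height at which it snaps differs by up to 8.5 mm from start to start.
- lid_hinge (a point): Middle of the lid's hinge axis, which runs along the case's y; 85 mm behind the case's centre and 58 mm above the bench.
- lid_edge (a point): Middle of the lid's free front edge, 172 mm from the hinge, half-way through the lid's thickness. The lid is 272 mm wide (y) and 6 mm thick; upright this edge is its top edge. Its z axis is the lid's outward normal (up when shut, away from the robot when upright).
- jar_open: Bystander: open clear jar of steel rivets, diameter 68 mm, 95 mm high. Origin at the centre of its underside.
- jar_blue: Bystander: clear jar with a blue lid, diameter 68 mm, 97 mm high. Origin at the centre of its underside.
- mallet_head (a point): Bystander: mallet lying on the bench; this is the centre of its head (54 x 100 mm, 54 mm high); the wooden handle runs 225 mm along -x.
- setter_center (a point): Bystander: steel rivet setter lying on the bench, 130 mm long along its x, 15 mm thick; this is its middle.
- dring_center (a point): Bystander: steel D-ring, about 27 x 46 mm, 6 mm thick, lying flat; this is its middle.
- buckle_center (a point): Bystander: steel roller buckle, about 44 x 50 mm, 8 mm thick, lying flat; this is its middle.
Not all that is in view belongs to the job. Leave any orange look-alike of the bin_empty alone.

How it is judged:
On the way, in this order (a step that is already met when the one before it is completed fails the run):
1. the brass snap hook lies in the empty bin, let go, with the lid still open (x of hook_center in the frame of bin_empty between -0.075 and 0.075 m and y of hook_center in the frame of bin_empty between -0.039 and 0.039 m and z of hook_center in the frame of bin_empty between 0 and 0.03 m and linear speed of hook below 0.05 m/s and contact force between the fingers and hook below 0.2 N and value of joint lid above 0.6 rad), for 0.2 s.
2. the lid is shut and the catch alone keeps it down (value of joint lid below 0.055 rad and contact force between each of the fingers, the arm and lid below 0.3 N), for 0.3 s.
At the end, for the whole second after the job is handed in: The snap hook lies at rest in the bin that was empty (its centre inside the bin's walls, less than 30 mm above the bin's underside) and the lid, with nothing touching it, is held below 0.055 rad by the snapped catch (all of step 2 and x of hook_center in the frame of bin_empty between -0.075 and 0.075 m and y of hook_center in the frame of bin_empty between -0.039 and 0.039 m and z of hook_center in the frame of bin_empty between 0 and 0.03 m and linear speed of hook below 0.05 m/s).
It fails at once if the robot pushes on the lid with more than 25 N (contact force between any of the fingers, the arm and lid above 25 N).
It fails at once if a bystander (jar, mallet, setter, D-ring, buckle) is moved by more than 20 mm (distance of any of jar_open, jar_blue, mallet_head, setter_center, dring_center, buckle_center from where it was at the start of the episode above 0.02 m).
It fails at once if a jar is knocked over (angle between any of jar_open, jar_blue's own z axis and vertical above 0.5 rad).
It also fails if it takes over 72 s, if anything falls off the work surface, if the arm or the gripper's body presses on something with over 40 N, if the wrist force passes 120 N, or if a joint passes its speed limit or range.

## Working session

There is one attempt and no reset: what is moved stays moved. The work goes in short steps, Python scripts to look and compute and a shell command to move; the robot and the scene stay as the last step left them, time stands still between calls to the robot, and variables do not carry over. Pictures are saved under pics/ and viewed, and the job is handed in when it is done.

```bash
ls; mkdir -p pics; python3 - <<'E'
from workcell import bot, optics, workorder
import cv2, numpy as np
s=bot.read_state()
print({k:np.round(v,3).tolist() for k,v in s.items()}, bot.tcp_to_grasp)
for n in ["side","top","wrist"]:
    c=optics.read_camera(n)
    cv2.imwrite(f"pics/{n}0.png",c["image"][:,:,::-1]); np.savez(f"{n}0.npz",**c)
    print(n,c["mtx"].round(1).tolist(),[ (k,np.round(c[k],3).tolist()) for k in c if k in("world_from_camera","hand_eye")])
E
```

```text
pics
{'time': 0.0, 'q': [-1.342, 0.265, 1.605, 0.0, 1.274, -0.037], 'joint_vel': [0.001, -0.001, 0.001, -0.001, 0.001, 0.001], 'joint_torque': [0.0, -51.511, -36.732, 0.0, 0.013, 0.0], 'tool_pos': [0.177, -0.651, 0.23], 'tcp_rot': [-0.278, 2.082, -2.077], 'wrist_force': [-0.132, 0.562, 0.327], 'torque': [-0.031, 0.001, -0.029], 'width': 0.998} -0.0187
side [[494.5, 0.0, 275.9], [0.0, 494.5, 204.4], [0.0, 0.0, 1.0]] [('world_from_camera', [[-0.89, -0.328, 0.316, 0.182], [-0.455, 0.619, -0.64, 0.67], [0.014, -0.713, -0.701, 0.901], [0.0, 0.0, 0.0, 1.0]])]
top [[469.5, 0.0, 279.5], [0.0, 469.5, 210.7], [0.0, 0.0, 1.0]] [('world_from_camera', [[-0.002, -0.977, 0.214, 0.317], [-1.0, 0.002, 0.001, -0.095], [-0.001, -0.214, -0.977, 1.183], [0.0, 0.0, 0.0, 1.0]])]
wrist [[341.1, 0.0, 280.0], [0.0, 341.1, 209.5], [0.0, 0.0, 1.0]] [('hand_eye', [[0.0, 0.951, 0.31, -0.079], [0.0, -0.31, 0.951, -0.142], [1.0, -0.0, -0.0, 0.001], [0.0, 0.0, 0.0, 1.0]])]
```

View pics/top0.png

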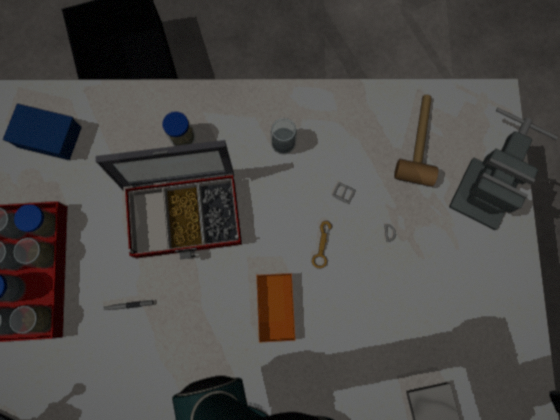

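View pics/side0.png

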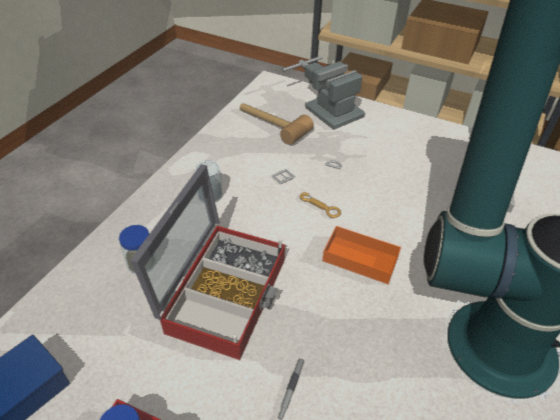

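View pics/wrist0.png

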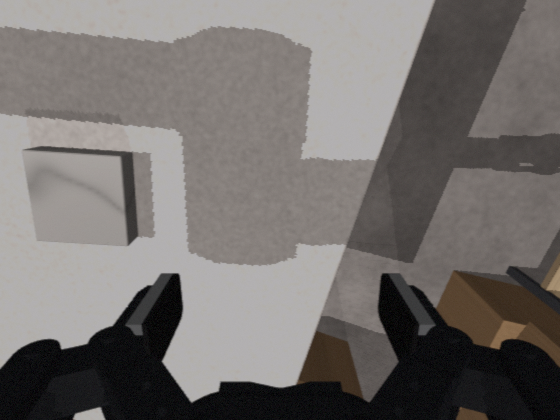

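The top view shows the red case around (183,215), with its white empty bin at (150,220). The orange look-alike bin is at (276,307). The brass hook runs from the eye at (320,262) to the hook end at about (326,225). The D-ring is at (390,232) and the buckle at (344,192). Next I'll measure these and enlarge the view.

```bash
cat > h.py <<'E'
import numpy as np, cv2
from scipy.spatial.transform import Rotation as R
def cloud(c,T=None):
    if T is None: T=c["world_from_camera"]
    z=c["z_map"]; v,u=np.indices(z.shape); K=c["mtx"]
    p=np.stack([(u-K[0,2])/K[0,0]*z,(v-K[1,2])/K[1,1]*z,z],-1)
    w=p@T[:3,:3].T+T[:3,3]; w[z<=0]=np.nan; return w
def wristT(s,c):
    T=np.eye(4);T[:3,:3]=R.from_rotvec(s["tcp_rot"]).as_matrix();T[:3,3]=s["tool_pos"]; return T@c["hand_eye"]
def proj(c,p,T=None):
    if T is None: T=c["world_from_camera"]
    q=(np.asarray(p)-T[:3,3])@T[:3,:3]; return np.stack([q[...,0]/q[...,2]*c["mtx"][0,0]+c["mtx"][0,2],q[...,1]/q[...,2]*c["mtx"][1,1]+c["mtx"][1,2]],-1)
E
python3 - <<'E'
from h import *
c=np.load("top0.npz"); w=cloud(c); im=c["image"]
# hook
hsv=cv2.cvtColor(im,cv2.COLOR_RGB2HSV)
m=(hsv[...,1]>90)&(hsv[...,0]>14)&(hsv[...,0]<32)
roi=np.zeros_like(m);roi[212:275,305:340]=1
p=w[m&roi]; p=p[~np.isnan(p[:,0])]; print("hook",len(p),p.mean(0),p[:,2].min(),p[:,2].max())
r=cv2.minAreaRect((p[:,:2]*1000).astype(np.float32)); print(r)
for n,u,v in [("case c TL",127,192),("BL",131,254),("BR",240,240),("TR",236,183),("binfloor",150,220),("lidTL",100,160),("lidTR",228,145),("bench",180,290),("openjar",284,130),("blue",176,122),("catch",190,254),("pad?",165,150)]:
    print(n,w[v,u].round(4))
crop=cv2.resize(im[130:280,90:350],None,fx=3,fy=3,interpolation=cv2.INTER_CUBIC)
cv2.imwrite("pics/top0c.png",np.clip(crop[:,:,::-1].astype(float)*1.8,0,255).astype(np.uint8))
c=np.load("side0.npz");im=c["image"]
crop=cv2.resize(im[150:360,120:360],None,fx=2.8,fy=2.8,interpolation=cv2.INTER_CUBIC);cv2.imwrite("pics/side0c.png",crop[:,:,::-1])
E
```

```text
hook 274 [ 0.48615445 -0.19960503  0.01186927] -0.0019471427924921958 0.020131974268470465
((489.17962646484375, -199.2455291748047), (36.42669677734375, 119.78597259521484), 80.34925079345703)
case c TL [0.6146 0.2866 0.0495]
BL [0.4587 0.265  0.0543]
BR [0.4942 0.0035 0.0414]
TR [0.6508 0.0197 0.0013]
binfloor [0.5512 0.2365 0.0095]
lidTL [0.6369 0.2872 0.2327]
lidTR [7.56e-01 4.29e-02 3.00e-04]
bench [0.3752 0.1542 0.0009]
openjar [ 0.7602 -0.1054  0.0935]
blue [0.7812 0.1619 0.0956]
catch [0.4576 0.1214 0.0601]
pad? [0.6582 0.1496 0.2347]
```

View pics/top0c.png

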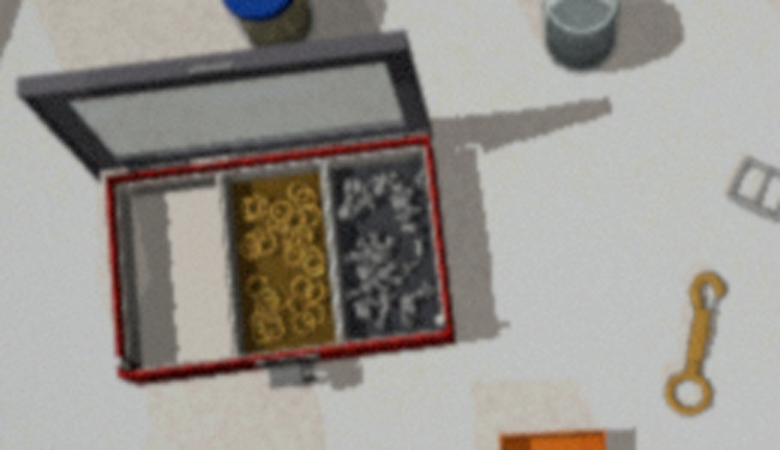

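View pics/side0c.png

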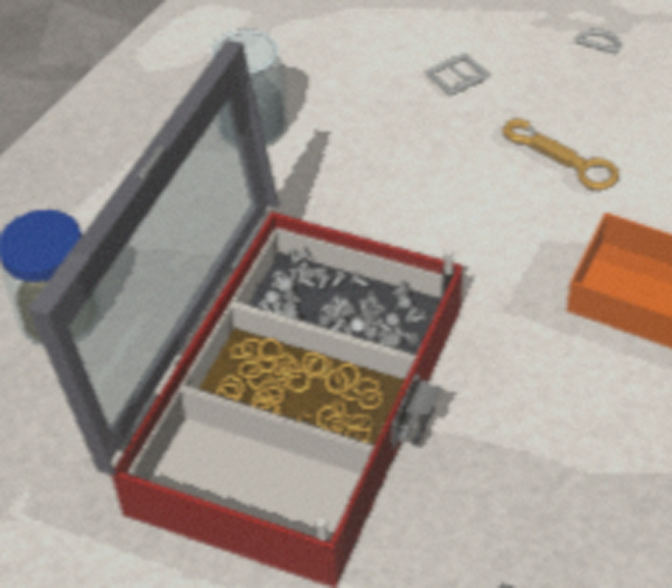

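The crops confirm three things: the brass hook lies with its eye toward the robot and its hook end away. The empty white bin is the left one (+y) in the red case. The orange bin is separate and stays out of it. Next I'll fit the poses.

```bash
python3 - <<'E'
from h import *
s0=None
ch=[]
for n in("top","side"):
    c=np.load(n+"0.npz"); w=cloud(c); im=c["image"]; hsv=cv2.cvtColor(im,cv2.COLOR_RGB2HSV)
    hh=hsv[...,0].astype(int)
    # hook
    m=(hsv[...,1]>90)&(hh>14)&(hh<32)&(abs(w[...,0]-.49)<.08)&(abs(w[...,1]+.2)<.05)
    p=w[m]; 
    r=cv2.minAreaRect((p[:,:2]*1000).astype(np.float32)); print(n,"hook",len(p),r)
    d=np.array([np.cos(-.17),np.sin(-.17)]); 
    ctr=np.array(r[0])/1000; q=p[:,:2]-ctr; a=q@d; b=q@np.array([-d[1],d[0]])
    for lo in np.arange(-.065,.065,.01):
        k=(a>lo)&(a<lo+.01)
        if k.sum()>2: print("  %.3f n%d b %.4f..%.4f med %.4f z %.4f"%(lo,k.sum(),b[k].min(),b[k].max(),np.median(b[k]),np.median(p[k,2])))
    # case rim
    m=(hsv[...,1]>120)&((hh<8)|(hh>172))&(w[...,2]>.048)&(w[...,2]<.064)&(w[...,1]<.32)&(w[...,1]>-.02)&(w[...,0]>.43)
    p=w[m]; r=cv2.minAreaRect((p[:,:2]*1000).astype(np.float32)); print(n,"case",len(p),r)
    m=(w[...,2]>.09)&(w[...,2]<.26)&(abs(w[...,0]-.66)<.08)&(w[...,1]<.31)&(w[...,1]>-.01)
    # lid points: case-normal coordinate
    yaw=-np.deg2rad(90-82.3)
    p=w[m]; 
    A=np.c_[p[:,1],p[:,2],np.ones(len(p))]; k=np.ones(len(p),bool)
    for _ in range(6):
        x=np.linalg.lstsq(A[k],p[k,0],rcond=None)[0]; res=p[:,0]-A@x; k=abs(res)<.006
    print(n,"lid plane x=%.4f y+%.4f z+%.4f"%tuple(x),k.sum(),len(p),"zmax",p[k,2].max())
    for nm,x0,y0 in[("blue",.78,.162),("open",.76,-.105)]:
        k=(np.hypot(w[...,0]-x0,w[...,1]-y0)<.05)&(w[...,2]>.08); print(nm,w[k][:,:2].min(0),w[k][:,:2].max(0))
s=dict(np.load("top0.npz"))
print(R.from_rotvec([-0.278, 2.082, -2.077]).as_matrix().round(3))
E
```

```text
top hook 274 ((489.17962646484375, -199.2455291748047), (36.42669677734375, 119.78597259521484), 80.34925079345703)
  -0.065 n17 b -0.0120..0.0105 med -0.0002 z 0.0105
  -0.055 n23 b -0.0183..0.0168 med 0.0086 z 0.0104
  -0.045 n24 b -0.0181..0.0182 med -0.0004 z 0.0108
  -0.035 n33 b -0.0139..0.0165 med -0.0005 z 0.0110
  -0.025 n18 b -0.0068..0.0037 med -0.0011 z 0.0133
  -0.015 n23 b -0.0084..0.0056 med -0.0005 z 0.0141
  -0.005 n19 b -0.0068..0.0045 med -0.0007 z 0.0136
  0.005 n25 b -0.0104..0.0052 med -0.0022 z 0.0134
  0.015 n20 b -0.0084..0.0047 med -0.0009 z 0.0137
  0.025 n16 b -0.0074..0.0065 med 0.0012 z 0.0129
  0.035 n17 b -0.0156..0.0101 med 0.0051 z 0.0109
  0.045 n27 b -0.0181..0.0085 med -0.0061 z 0.0102
  0.055 n12 b -0.0109..0.0068 med -0.0015 z 0.0116
top case 636 ((556.706298828125, 146.53567504882812), (171.76295471191406, 269.51483154296875), 7.258843898773193)
top lid plane x=-0.1303 y+0.0877 z+0.6602 3335 3706 zmax 0.23774698353056045
blue [0.74494184 0.13130499] [0.81116448 0.19657565]
open [ 0.73113068 -0.13285844] [ 0.79160227 -0.07302042]
side hook 216 (
[... 433 characters left out ...]
.0088 med 0.0054 z 0.0097
  0.005 n20 b -0.0042..0.0093 med 0.0026 z 0.0095
  0.015 n18 b -0.0030..0.0091 med 0.0047 z 0.0094
  0.025 n16 b -0.0014..0.0109 med 0.0041 z 0.0073
  0.035 n10 b -0.0096..0.0134 med 0.0100 z 0.0089
  0.045 n21 b -0.0126..0.0126 med -0.0011 z 0.0071
  0.055 n9 b -0.0041..0.0084 med -0.0008 z 0.0059
side case 800 ((554.7649536132812, 146.14337158203125), (169.9677276611328, 272.560791015625), 7.146527290344238)
side lid plane x=-0.1265 y+0.0890 z+0.6588 4684 5184 zmax 0.2330060437116498
blue [0.74680224 0.13102207] [0.80946789 0.1963384 ]
open [ 0.73103181 -0.1334392 ] [ 0.79047657 -0.08189647]
[[-0.965 -0.     0.263]
 [-0.263  0.002 -0.965]
 [-0.    -1.    -0.002]]
```

```bash
python3 -m handwheel '[[-0.0424,0.011,-0.035,0,0,0,0.6],[-0.0424,0.011,-0.035,0,0,0,0.6],[-0.0424,0.011,-0.035,0,0,0,0.6],[-0.0424,0.011,-0.035,0,0,0,0.6],[-0.0424,0.011,-0.035,0,0,0,0.6],[-0.0424,0.011,-0.035,0,0,0,0.6],[-0.0424,0.011,-0.035,0,0,0,0.6],[-0.0424,0.011,-0.035,0,0,0,0.6]]' 40; python3 -m handwheel '[[-0.0424,0.011,-0.035,0,0,0,0.6],[-0.0424,0.011,-0.035,0,0,0,0.6],[0,0,0,0,-0.18,0,0.6],[0,0,0,0,-0.18,0,0.6],[0,0,0,0,-0.18,0,0.6],[0,0,0,0,-0.18,0,0.6],[0,0,0,0,-0.18,0,0.6],[0,0,0,0,-0.18,0,0.6]]'; python3 -m handwheel '[[0,0,0,0,-0.18,0,0.6],[0,0,0,0,-0.18,0,0.6],[0,0,0,0,-0.18,0,0.6],[0,0,0,0,-0.18,0,0.6],[0,0,0,0,-0.18,0,0.6],[0,0,0,0,-0.18,0,0.6],[0,0,0,0,-0.18,0,0.6],[0,0,0,0,-0.18,0,0.6]]'
```

```text
time: 1.15
tool_pos: [0.4317, -0.2904, 0.1429]
tcp_rot: [-0.278, 2.079, -2.08]
wrist_force: [0.4, -1.5, -0.7]
width: 0.603
time: 2.15
tool_pos: [0.4942, -0.202, 0.121]
tcp_rot: [-1.098, 1.369, -1.368]
wrist_force: [-0.4, -0.2, -1.6]
width: 0.598
time: 3.15
tool_pos: [0.4942, -0.202, 0.121]
tcp_rot: [-1.553, 0.275, -0.274]
wrist_force: [-0.1, 0.6, -0.0]
width: 0.602
```

```bash
cat > look.py <<'E'
import sys
from h import *
from workcell import bot, optics
def wl(tag):
    s=bot.read_state(); c=optics.read_camera("wrist"); T=wristT(s,c)
    cv2.imwrite(f"pics/{tag}.png",c["image"][:,:,::-1]); np.savez(tag+".npz",T=T,**c); 
    return s,c,T
E
python3 - <<'E'
from look import *
s,c,T=wl("w1"); print({k:np.round(v,3).tolist() for k,v in s.items()})
print(R.from_rotvec(s["tcp_rot"]).as_matrix().round(3))
w=cloud(c,T); hsv=cv2.cvtColor(c["image"],cv2.COLOR_RGB2HSV); hh=hsv[...,0].astype(int)
m=(hsv[...,1]>90)&(hh>14)&(hh<32)&(abs(w[...,0]-.49)<.09)&(abs(w[...,1]+.2)<.06)&(w[...,2]<.04)
p=w[m]; r=cv2.minAreaRect((p[:,:2]*1000).astype(np.float32)); print(len(p),r,p[:,2].max())
# shank: mask narrow
ctr=np.array(r[0])/1000
for it in range(3):
    ang=-.2 if it==0 else ang
    d=np.array([np.cos(ang),np.sin(ang)]); nrm=np.array([-d[1],d[0]])
    a=(p[:,:2]-ctr)@d; b=(p[:,:2]-ctr)@nrm; k=(a>-.018)&(a<.02)&(p[:,2]>.008)
    f=np.polyfit(a[k],b[k],1); ang+=np.arctan(f[0])
print("yaw",ang,"off",f)
for lo in np.arange(-.07,.065,.006):
    k=(a>lo)&(a<lo+.006)
    if k.sum()>2: print("  %.3f n%d b %.4f..%.4f z %.4f"%(lo,k.sum(),b[k].min(),b[k].max(),np.median(p[k,2])))
E
```

```text
{'time': 3.15, 'q': [-0.435, 0.096, 2.016, 0.0, 1.03, -1.656], 'joint_vel': [0.002, -0.0, 0.001, -0.0, 0.0, -1.427], 'joint_torque': [0.0, -38.336, -32.937, -0.0, 0.004, 1.505], 'tool_pos': [0.494, -0.202, 0.121], 'tcp_rot': [-1.553, 0.275, -0.274], 'wrist_force': [-0.1, 0.617, -0.028], 'torque': [-0.019, 0.048, -0.036], 'width': 0.602}
[[ 0.939 -0.001  0.343]
 [-0.343  0.     0.939]
 [-0.001 -1.     0.   ]]
3027 ((488.2433776855469, -204.025634765625), (38.114891052246094, 122.05476379394531), 75.06526947021484) 0.014514495647125314
yaw -0.21688230098919437 off [-0.000237    0.00268254]
  -0.064 n85 b -0.0075..0.0116 z 0.0091
  -0.058 n288 b -0.0135..0.0182 z 0.0095
  -0.052 n176 b -0.0168..0.0205 z 0.0095
  -0.046 n155 b -0.0171..0.0210 z 0.0096
  -0.040 n167 b -0.0166..0.0204 z 0.0096
  -0.034 n272 b -0.0142..0.0190 z 0.0096
  -0.028 n158 b -0.0084..0.0121 z 0.0112
  -0.022 n120 b -0.0035..0.0084 z 0.0118
  -0.016 n137 b -0.0039..0.0092 z 0.0122
  -0.010 n129 b -0.0038..0.0093 z 0.0126
  -0.004 n133 b -0.0038..0.0094 z 0.0126
  0.002 n131 b -0.0058..0.0096 z 0.0126
  0.008 n152 b -0.0067..0.0096 z 0.0124
  0.014 n120 b -0.0032..0.0098 z 0.0125
  0.020 n120 b -0.0032..0.0100 z 0.0124
  0.026 n95 b -0.0030..0.0120 z 0.0116
  0.032 n77 b 0.0044..0.0146 z 0.0102
  0.038 n94 b -0.0102..0.0172 z 0.0099
  0.044 n137 b -0.0107..0.0169 z 0.0101
  0.050 n197 b -0.0098..0.0153 z 0.0100
  0.056 n84 b -0.0061..0.0148 z 0.0104
```

View pics/w1.png

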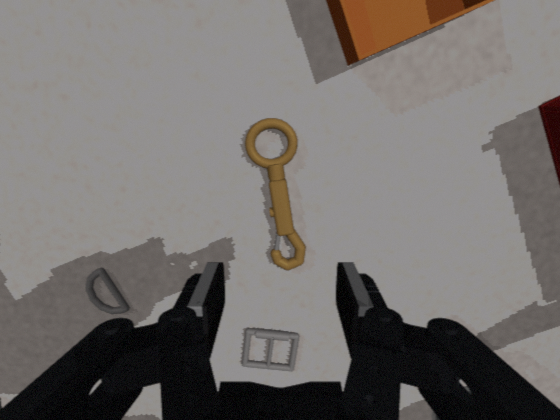

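The wrist view shows the hook with its eye at (272,143), shank at about (280,205) and hook end at (288,255). The buckle is at (270,350) and the D-ring at (107,290). The arm was still turning when the picture was taken, so I'll measure again.

```bash
cat > hk.py <<'E'
from look import *
s,c,T=wl("w2"); 
Rm=R.from_rotvec(s["tcp_rot"]).as_matrix(); print(s["joint_vel"].round(3) if hasattr(s["joint_vel"],"round") else s["joint_vel"], s["tool_pos"]); print(Rm.round(4))
w=cloud(c,T); hsv=cv2.cvtColor(c["image"],cv2.COLOR_RGB2HSV); hh=hsv[...,0].astype(int)
m=(hsv[...,1]>90)&(hh>14)&(hh<32)&(abs(w[...,0]-.49)<.09)&(abs(w[...,1]+.2)<.06)&(w[...,2]<.04)
p=w[m]; r=cv2.minAreaRect((p[:,:2]*1000).astype(np.float32)); print(len(p),r,p[:,2].max())
ctr=np.array(r[0])/1000; ang=-.2
for it in range(3):
    d=np.array([np.cos(ang),np.sin(ang)]); nrm=np.array([-d[1],d[0]])
    a=(p[:,:2]-ctr)@d; b=(p[:,:2]-ctr)@nrm; k=(a>-.016)&(a<.02)&(p[:,2]>.008)
    # centreline by extremes per slice
    ss=np.arange(-.016,.02,.004); mid=[]
    for lo in ss:
        kk=k&(a>=lo)&(a<lo+.004); mid.append([lo+.002,(np.percentile(b[kk],10)+np.percentile(b[kk],90))/2])
    mid=np.array(mid); f=np.polyfit(mid[:,0],mid[:,1],1); ang+=np.arctan(f[0])
g=ctr+d*.006+nrm*f[1]
print("yaw",ang,"grasp",g, "delta tool",Rm.T@np.r_[g-np.array(s["tool_pos"])[:2],0])
E
python3 hk.py
```

```text
[-0.    -0.    -0.001 -0.001  0.001  0.294] [ 0.4941702  -0.20207284  0.12096292]
[[ 9.412e-01 -6.000e-04  3.379e-01]
 [-3.379e-01  3.000e-04  9.412e-01]
 [-7.000e-04 -1.000e+00  1.000e-04]]
3028 ((488.27685546875, -203.880615234375), (38.26173782348633, 122.03995513916016), 74.981689453125) 0.01550530747051343
yaw -0.21224518130054024 grasp [ 0.49466579 -0.20271472] delta tool [ 6.83325490e-04 -4.74896755e-07 -4.36678117e-04]
```

```bash
python3 -m handwheel '[[0,0.03,0,0,-0.134,0,0.5],[0,0.04,0,0,0,0,0.5],[0,0.03,0,0,0,0,0.5],[0,0.015,0,0,0,0,0.5],[0.0005,0.002,-0.0005,0,0,0,0.5],[0,0,0,0,0,0,0.5]]'; python3 -m handwheel '[[0,0,0,0,0,0,0],[0,0,0,0,0,0,0],[0,0,0,0,0,0,0],[0,0,0,0,0,0,0],[0,0,0,0,0,0,0],[0,0,0,0,0,0,0]]' 50
```

```text
time: 4.0
tool_pos: [0.4959, -0.2033, 0.0053]
tcp_rot: [-1.564, 0.173, -0.176]
wrist_force: [-0.1, -0.9, -1.4]
width: 0.499
time: 4.75
tool_pos: [0.496, -0.2033, 0.0057]
tcp_rot: [-1.564, 0.172, -0.176]
wrist_force: [-1.2, -0.2, 6.4]
width: 0.14
```

```bash
python3 -m handwheel '[[0,-0.01,0,0,0,0,0],[0,-0.03,0,0,0,0,0],[0,-0.045,0,0,0,0,0],[0,-0.045,0,0,0,0,0],[0,-0.03,0,0,0,0,0],[0,0,0,0,0,0,0]]'; python3 - <<'E'
from look import *
s,c,T=wl("w3"); print(s["tool_pos"],R.from_rotvec(s["tcp_rot"]).as_matrix().round(3),s["width"],s["q"])
E
```

```text
time: 5.5
tool_pos: [0.4968, -0.2037, 0.1676]
tcp_rot: [-1.566, 0.169, -0.179]
wrist_force: [0.7, -0.2, -1.7]
width: 0.14
[ 0.49681441 -0.20371842  0.16763662] [[ 0.975  0.006  0.22 ]
 [-0.22  -0.003  0.975]
 [ 0.006 -1.    -0.001]] 0.13963674609369825 [-4.35525110e-01  4.89113016e-02  1.97251440e+00 -5.49133682e-06
  1.11360590e+00 -1.78447733e+00]
```

View pics/w3.png

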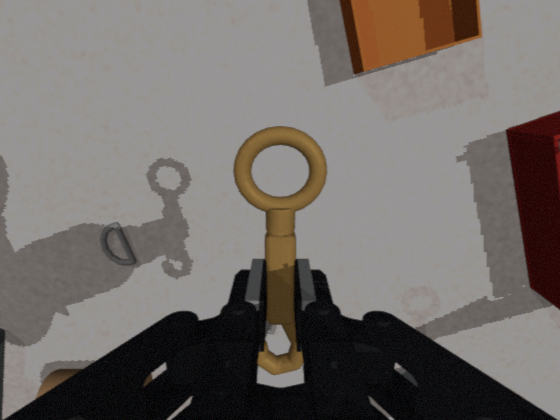

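```bash
python3 -m handwheel '[[0,0,0,0,-0.174,0,0],[0,0,0,0,-0.174,0,0],[0.0128,0,0.0533,0,0,0,0],[0.0128,0,0.0533,0,0,0,0],[0.0128,0,0.0533,0,0,0,0],[0.0128,0,0.0533,0,0,0,0],[0.0128,0,0.0533,0,0,0,0],[0.0128,0,0.0533,0,0,0,0]]'; python3 -m handwheel '[[0.0128,0,0.0533,0,0,0,0],[0.0128,0,0.0533,0,0,0,0],[0,0,0,0,0,0,0],[0,0,0,0,0,0,0]]';  python3 - <<'E'
from look import *
s,c,T=wl("w4"); print(s["tool_pos"],R.from_rotvec(s["tcp_rot"]).as_matrix().round(3),s["width"],s["q"].round(2))
for n in("top","side"):
    c=optics.read_camera(n); cv2.imwrite(f"pics/{n}4.png",c["image"][:,:,::-1])
E
```

```text
time: 6.55
tool_pos: [0.5289, 0.1255, 0.1615]
tcp_rot: [-1.569, -0.096, 0.102]
wrist_force: [0.9, -1.0, -0.4]
width: 0.136
time: 7.05
tool_pos: [0.5411, 0.2324, 0.1618]
tcp_rot: [-1.57, -0.097, 0.103]
wrist_force: [0.8, -0.4, -0.5]
width: 0.146
[0.54113296 0.23239815 0.16184138] [[ 0.992 -0.004 -0.127]
 [ 0.127 -0.002  0.992]
 [-0.004 -1.    -0.002]] 0.14610196241682938 [ 0.36  0.16  1.86 -0.    1.12 -1.33]
```

View pics/w4.png

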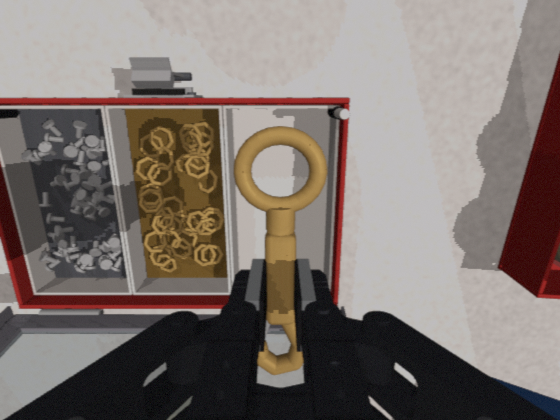

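View pics/side4.png

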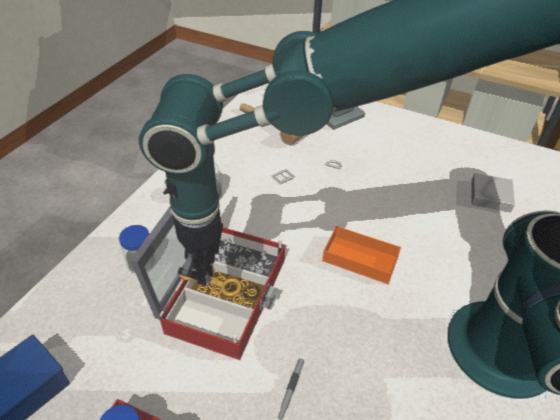

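The hook is over the empty bin. In the wrist view the bin spans columns 228–335 and the hook sits on column 280, parallel to the walls. The lid is clear of the gripper, so I'll lower it in stages.

```bash
python3 -m handwheel '[[0.003,0.03,0,0,0,0,0],[0,0.03,0,0,0,0,0],[0,0.02,0,0,0,0,0],[0,0,0,0,0,0,0]]'; python3 - <<'E'
from look import *
c=optics.read_camera("side"); cv2.imwrite(f"pics/side5.png",cv2.resize(c["image"][100:380,80:360,::-1],None,fx=2,fy=2))
E
```

```text
time: 7.7
tool_pos: [0.5442, 0.232, 0.0823]
tcp_rot: [-1.57, -0.095, 0.101]
wrist_force: [-0.4, 0.1, -0.8]
width: 0.144
```

View pics/side5.png

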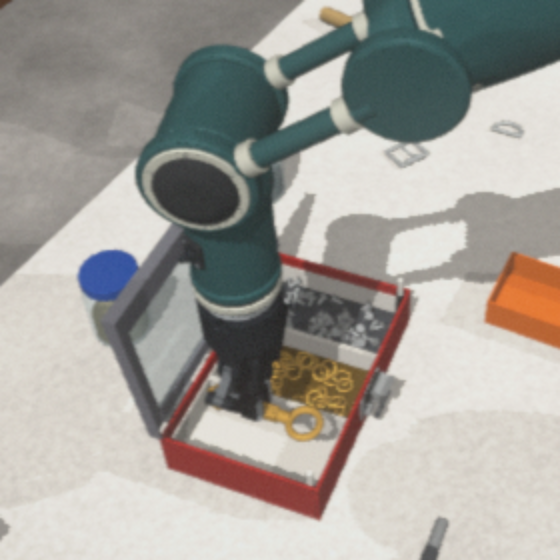

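```bash
python3 - <<'E'
from look import *
P=[]
for n in("side","top"):
    c=optics.read_camera(n); w=cloud(c).reshape(-1,3); im=c["image"].reshape(-1,3).astype(int)
    k=(abs(w[:,1]-.232)<.12)&(w[:,2]>.07)&(w[:,0]>.4)&(w[:,0]<.8); P.append(np.c_[w[k],im[k]])
P=np.vstack(P)
# case-frame x and y rel. TCP
e=np.array([.992,.127]);n=np.array([-.127,.992]);q=P[:,:2]-[.5442,.232];a=q@e;b=q@n
teal=(P[:,5]>P[:,3]+8)&(P[:,4]>P[:,3]+8)
for lo in np.arange(.08,.5,.03):
    k=(P[:,2]>=lo)&(P[:,2]<lo+.03)&(abs(b)<.07); kt=k&teal
    print("z%.2f n%d teal n%d a %s b %s"%(lo,k.sum(),kt.sum(),(a[kt].min().round(3),a[kt].max().round(3)) if kt.any() else "", (b[kt].min().round(3),b[kt].max().round(3)) if kt.any() else ""), "nonteal a p95", np.percentile(a[k&~teal],[5,50,95]).round(3) if (k&~teal).any() else "")
E
```

```text
z0.08 n1390 teal n68 a (np.float64(0.204), np.float64(0.237)) b (np.float64(-0.07), np.float64(-0.064)) nonteal a p95 [-0.061  0.084  0.095]
z0.11 n883 teal n0 a  b  nonteal a p95 [-0.011  0.095  0.098]
z0.14 n1023 teal n0 a  b  nonteal a p95 [-0.016  0.098  0.101]
z0.17 n1212 teal n0 a  b  nonteal a p95 [-0.012  0.1    0.103]
z0.20 n1116 teal n7 a (np.float64(0.11), np.float64(0.112)) b (np.float64(-0.007), np.float64(0.023)) nonteal a p95 [-0.034  0.101  0.108]
z0.23 n1191 teal n1 a (np.float64(0.109), np.float64(0.109)) b (np.float64(-0.01), np.float64(-0.01)) nonteal a p95 [-0.035 -0.003  0.108]
z0.26 n488 teal n114 a (np.float64(-0.037), np.float64(0.027)) b (np.float64(-0.015), np.float64(0.039)) nonteal a p95 [-0.036 -0.016  0.022]
z0.29 n758 teal n609 a (np.float64(-0.037), np.float64(0.03)) b (np.float64(-0.036), np.float64(0.039)) nonteal a p95 [-0.032 -0.01   0.021]
z0.32 n737 teal n514 a (np.float64(-0.036), np.float64(0.024)) b (np.float64(-0.035), np.float64(0.04)) nonteal a p95 [-0.033  0.008  0.022]
z0.35 n447 teal n344 a (np.float64(-0.036), np.float64(0.024)) b (np.float64(-0.034), np.float64(0.037)) nonteal a p95 [-0.035 -0.034 -0.028]
z0.38 n496 teal n203 a (np.float64(-0.047), np.float64(0.002)) b (np.float64(-0.022), np.float64(0.059)) nonteal a p95 [-0.038 -0.025  0.014]
z0.41 n1353 teal n204 a (np.float64(-0.054), np.float64(0.052)) b (np.float64(-0.063), np.float64(0.065)) nonteal a p95 [-0.048 -0.023  0.022]
z0.44 n5532 teal n3541 a (np.float64(-0.075), np.float64(0.049)) b (np.float64(-0.061), np.float64(0.064)) nonteal a p95 [-0.052 -0.019  0.036]
z0.47 n3680 teal n3172 a (np.float64(-0.142), np.float64(0.038)) b (np.float64(-0.07), np.float64(0.058)) nonteal a p95 [-0.122 -0.055  0.012]
```

The arm's nearest column has about a 38 mm radius, while the lid is at least 95 mm away, so there is plenty of clearance. Lowering and releasing.

```bash
python3 -m handwheel '[[0,0.03,0,0,0,0,0],[0,0.025,0,0,0,0,0],[0,0.01,0,0,0,0,0],[0,0.002,0,0,0,0,0],[0,0,0,0,0,0,0]]';  python3 -m handwheel '[[0,0,0,0,0,0,0.25],[0,0,0,0,0,0,0.3],[0,0,0,0,0,0,0.35],[0,0,0,0,0,0,0.35],[0,-0.03,0,0,0,0,0.35],[0,-0.06,0,0,0,0,0.35],[0,-0.06,0,0,0,0,0.35],[0,0,0,0,0,0,0.35]]';python3 - <<'E'
from look import *
s,c,T=wl("w5"); print(s["tool_pos"])
E
```

```text
time: 8.48
tool_pos: [0.5468, 0.2339, 0.0185]
tcp_rot: [-1.568, -0.101, 0.098]
wrist_force: [0.5, 0.4, -0.6]
width: 0.138
time: 9.48
tool_pos: [0.5502, 0.2352, 0.1746]
tcp_rot: [-1.565, -0.109, 0.089]
wrist_force: [0.9, -0.5, 0.2]
width: 0.352
[0.55024948 0.23516187 0.17456594]
```

View pics/w5.png

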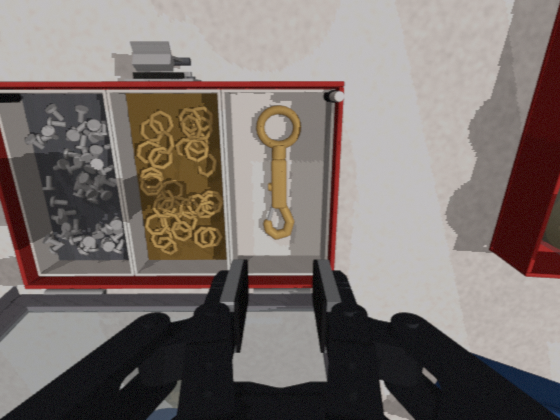

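The hook lies flat in the empty bin: eye at (278,127), shank at about (279,180), hook end at (278,225), bin columns 225–335. I'll check its numbers and plan the lid move.

```bash
cat > go.py <<'E'
import sys
from look import *
def to(p,yaw=0.126,pr=True):
    s=bot.read_state(); Rm=R.from_rotvec(s["tcp_rot"]).as_matrix()
    D=np.array([[np.cos(yaw),0,-np.sin(yaw)],[np.sin(yaw),0,np.cos(yaw)],[0,-1,0]])
    print("pos",np.round(s["tool_pos"],4),"shift tool",(Rm.T@(np.array(p)-s["tool_pos"])).round(4),"turn",R.from_matrix(Rm.T@D).as_rotvec().round(4),"F",np.round(s["wrist_force"],1),"t",s["time"])
if __name__=="__main__": to([float(v) for v in sys.argv[1:4]])
E
python3 - <<'E'
from look import *
d=np.load("w5.npz"); w=cloud(d,d["T"]); im=d["image"]; hsv=cv2.cvtColor(im,cv2.COLOR_RGB2HSV); hh=hsv[...,0].astype(int)
v,u=np.indices(hh.shape)
m=(hsv[...,1]>90)&(hh>14)&(hh<32)&(u>240)&(u<325)&(v>95)&(v<250)
p=w[m]; r=cv2.minAreaRect((p[:,:2]*1000).astype(np.float32)); print(r,np.median(p[:,2]),p[:,2].max())
for u,v in[(280,95),(227,180),(333,180),(280,272)]: print(u,v,w[v-2:v+3,u-2:u+3].reshape(-1,3).round(3)[::6].tolist())
E
python3 go.py 0.55 0.235 0.28; python3 go.py 0.690 0.163 0.28
```

```text
((nan, nan), (nan, 0.0), nan) nan nan
280 95 [[0.469, 0.223, 0.006], [0.47, 0.224, 0.007], [0.471, 0.225, 0.006], [0.471, 0.226, 0.005], [0.472, 0.227, 0.005]]
227 180 [[0.541, 0.187, 0.038], [0.541, 0.189, 0.043], [0.542, 0.19, 0.042], [0.543, 0.19, 0.041], [0.545, 0.191, 0.036]]
333 180 [[0.53, 0.274, 0.042], [0.529, 0.274, 0.047], [0.529, 0.274, 0.052], [0.529, 0.275, 0.055], [0.53, 0.276, 0.054]]
280 272 [[0.623, 0.242, 0.036], [0.622, 0.243, 0.039], [0.622, 0.244, 0.04], [0.622, 0.245, 0.041], [0.622, 0.246, 0.043]]
pos [0.548  0.2344 0.1711] shift tool [ 0.0028 -0.1089  0.0006] turn [-0.0017  0.0002  0.007 ] F [ 0.2 -0.1 -1.7] t 9.525
pos [0.548  0.2344 0.1711] shift tool [ 0.1326 -0.1082 -0.0885] turn [-0.0017  0.0002  0.007 ] F [ 0.2 -0.1 -1.7] t 9.525
```

```bash
python3 -m handwheel '[[0,-0.05,0,0,0,0,0],[0,-0.06,0,0,0,0,0],[0.0442,0,-0.0295,0,0,0,0],[0.0442,0,-0.0295,0,0,0,0],[0.0442,0,-0.0295,0,0,0,0],[0,0,0,0,0,0,0],[0,0,0,0,0,0,0]]'; python3 go.py 0.690 0.163 0.205; python3 - <<'E'
from look import *
for n in("side","top"):
    c=optics.read_camera(n); cv2.imwrite(f"pics/{n}6.png",cv2.resize(c["image"][60:340,60:340,::-1],None,fx=2,fy=2))
    w=cloud(c); hsv=cv2.cvtColor(c["image"],cv2.COLOR_RGB2HSV)
    m=(hsv[...,2]<60)&(w[...,2]>.16)&(w[...,2]<.33)&(abs(w[...,0]-.68)<.1)&(abs(w[...,1]-.16)<.2)
    e=np.array([.992,.126]); p=w[m]; a=(p[:,:2]-[.640,.157])@e; b=(p[:,:2]-[.640,.157])@[-.126,.992]
    for lo in np.arange(.16,.33,.02):
        k=(p[:,2]>=lo)&(p[:,2]<lo+.02); 
        for nm,kk in(("mid",abs(b)<.035),("out",abs(b)>.06)):
            q=k&kk
            if q.sum()>5: print(n,"%.2f"%lo,nm,q.sum(),np.percentile(a[q],[2,50,98]).round(3))
E
```

```text
time: 10.4
tool_pos: [0.6873, 0.1622, 0.2746]
tcp_rot: [-1.569, -0.095, 0.102]
wrist_force: [0.4, 0.1, -0.0]
width: 0.003
pos [0.6873 0.1622 0.2746] shift tool [0.0031 0.0696 0.0005] turn [-0.0002 -0.0004 -0.0045] F [ 0.4  0.1 -0. ] t 10.4
side 0.28 mid 49 [0.039 0.042 0.05 ]
side 0.30 mid 54 [0.033 0.036 0.047]
side 0.32 mid 129 [0.033 0.036 0.056]
top 0.16 out 34 [0.005 0.013 0.016]
top 0.18 mid 21 [0.016 0.017 0.018]
top 0.18 out 56 [0.007 0.016 0.018]
top 0.20 mid 83 [0.015 0.017 0.019]
top 0.20 out 93 [0.01  0.017 0.019]
top 0.22 mid 23 [0.01  0.011 0.021]
top 0.22 out 128 [0.01  0.017 0.025]
top 0.28 mid 44 [0.035 0.039 0.049]
top 0.30 mid 47 [0.035 0.037 0.045]
top 0.32 mid 50 [0.033 0.036 0.049]
```

View pics/side6.png

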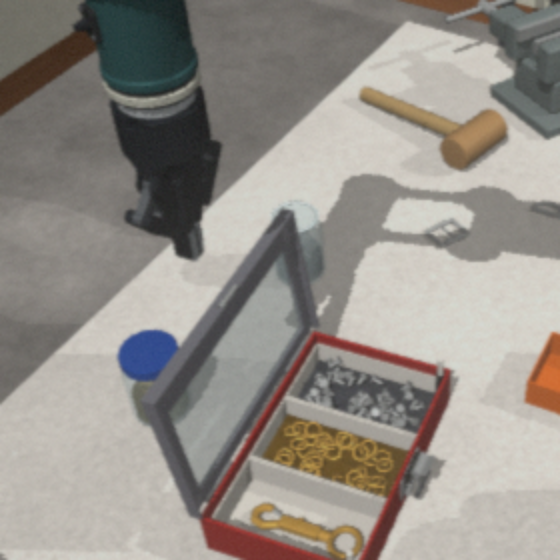

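```bash
python3 -m handwheel '[[0.012,0.005,0,0,0,0,0],[0.003,0.03,0,0,0,0,0],[0,0.03,0,0,0,0,0],[0,0.005,0,0,0,0,0],[0,0,0,0,0,0,0]]'; python3 -m handwheel '[[-0.004,0,0,0,0,0,0],[-0.004,0,0,0,0,0,0],[-0.004,0,0,0,0,0,0],[-0.004,0,0,0,0,0,0]]';  python3 -m handwheel '[[-0.004,0,0,0,0,0,0],[-0.004,0,0,0,0,0,0],[-0.004,0,0,0,0,0,0],[-0.004,0,0,0,0,0,0]]'; python3 go.py 0.64 0.157 0.205
```

```text
time: 11.12
tool_pos: [0.7033, 0.1647, 0.2075]
tcp_rot: [-1.568, -0.1, 0.1]
wrist_force: [0.1, 0.2, 0.3]
width: 0.001
time: 11.62
tool_pos: [0.6872, 0.1622, 0.2077]
tcp_rot: [-1.568, -0.099, 0.099]
wrist_force: [0.0, 0.2, 0.2]
width: 0.002
time: 12.12
tool_pos: [0.6717, 0.1602, 0.2076]
tcp_rot: [-1.568, -0.1, 0.098]
wrist_force: [1.6, -0.0, 0.1]
width: -0.001
pos [0.6717 0.1602 0.2076] shift tool [-0.0318  0.0025  0.0008] turn [-0.      0.0002  0.0009] F [ 1.6 -0.   0.1] t 12.125
```

```bash
python3 -m handwheel '[[-0.004,0,0,0,0,0,0],[-0.006,0,0,0,0,0,0],[-0.006,0,0,0,0,0,0],[-0.007,0,0,0,0,0,0],[-0.007,0,0,0,0,0,0]]';  python3 -m handwheel '[[-0.007,0.001,0,0,0,0,0],[-0.007,0.001,0,0,0,0,0],[-0.007,0.001,0,0,0,0,0],[-0.007,0.001,0,0,0,0,0]]';  python3 -m handwheel '[[-0.007,0.001,0,0,0,0,0],[-0.007,0.001,0,0,0,0,0],[-0.007,0.001,0,0,0,0,0],[-0.005,0.001,0,0,0,0,0]]'; python3 go.py 0.64 0.157 0.205
```

```text
time: 12.75
tool_pos: [0.6411, 0.1563, 0.2071]
tcp_rot: [-1.569, -0.099, 0.099]
wrist_force: [0.3, -0.6, -0.1]
width: 0.001
time: 13.25
tool_pos: [0.6134, 0.1529, 0.203]
tcp_rot: [-1.569, -0.099, 0.099]
wrist_force: [0.2, 0.1, 0.4]
width: 0.0
time: 13.75
tool_pos: [0.5877, 0.1496, 0.1992]
tcp_rot: [-1.569, -0.099, 0.099]
wrist_force: [0.2, 0.9, -0.5]
width: 0.003
pos [0.5877 0.1496 0.1992] shift tool [ 0.0528 -0.0058  0.0008] turn [ 0.      0.0002 -0.0002] F [ 0.2  0.9 -0.5] t 13.75
```

```bash
cat > lid.py <<'E'
from look import *
def ang(tag=None):
    out=[]
    for n in("side","top"):
        c=optics.read_camera(n); w=cloud(c); 
        if tag: cv2.imwrite(f"pics/{n}{tag}.png",cv2.resize(c["image"][60:340,60:340,::-1],None,fx=2,fy=2))
        im=c["image"].astype(int); gray=(im.max(-1)-im.min(-1)<25)&(im.max(-1)<(110 if n=="side" else 60))
        p=w[gray&(w[...,2]>.06)]; q=p[:,:2]-[.640,.157]; a=q@[.992,.126]; b=q@[-.126,.992]
        k=(abs(b)>.105)&(abs(b)<.136)&(a<.05)&(a>-.18)
        r=np.hypot(a,p[:,2]-.058); k&=(r<.18)&(r>.06)
        th=np.arctan2(p[:,2]-.058,-a)[k]; out.append((n,k.sum(),np.percentile(th,[25,50,75]).round(3)))
    return out
E
python3 -c "
from lid import *
print(ang('7'),bot.read_state()['time'])"
```

```text
[('side', np.int64(126), array([1.081, 1.115, 1.131])), ('top', np.int64(280), array([1.103, 1.137, 1.164]))] 13.85
```

View pics/side7.png

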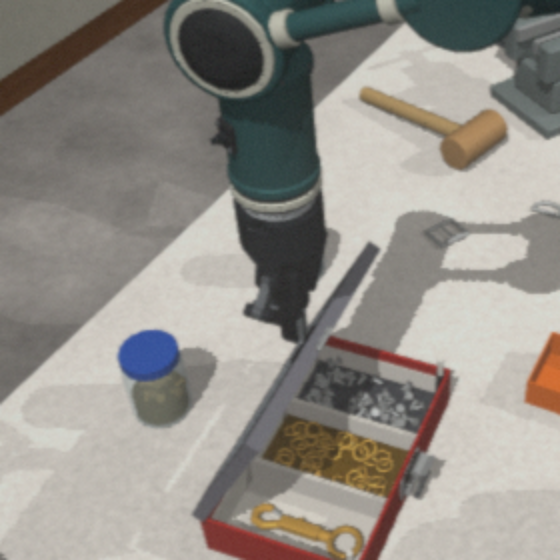

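The lid now leans over at about 1.13 rad, below the 1.3 rad holding limit. I'll lift clear and let it sink.

```bash
python3 -m handwheel '[[0.005,-0.01,0,0,0,0,0],[0,-0.04,0,0,0,0,0],[0,-0.04,0,0,0,0,0],[0,-0.02,0,0,0,0,0],[-0.03,0,0,0,0,0,0],[-0.03,0,0,0,0,0,0],[-0.02,0,0,0,0,0,0],[0,0,0,0,0,0,0]]';python3 -c "
from lid import *
print(ang('8'),bot.read_state()['time'])"; python3 -m handwheel '[[0,0,0,0,0,0,0],[0,0,0,0,0,0,0],[0,0,0,0,0,0,0],[0,0,0,0,0,0,0],[0,0,0,0,0,0,0],[0,0,0,0,0,0,0],[0,0,0,0,0,0,0],[0,0,0,0,0,0,0]]';python3 -c "
from lid import *
print(ang('9'),bot.read_state()['time'])"
```

```text
time: 14.85
tool_pos: [0.513, 0.1401, 0.3093]
tcp_rot: [-1.569, -0.099, 0.099]
wrist_force: [1.1, 0.2, -0.2]
width: -0.0
[('side', np.int64(565), array([0.859, 0.867, 0.88 ])), ('top', np.int64(573), array([0.853, 0.865, 0.88 ]))] 14.95
time: 15.95
tool_pos: [0.5138, 0.1402, 0.3093]
tcp_rot: [-1.569, -0.099, 0.099]
wrist_force: [-0.6, 0.0, 1.2]
width: 0.002
[('side', np.int64(379), array([0.119, 0.132, 0.145])), ('top', np.int64(58), array([0.099, 0.138, 0.159]))] 16.05
```

View pics/side9.png

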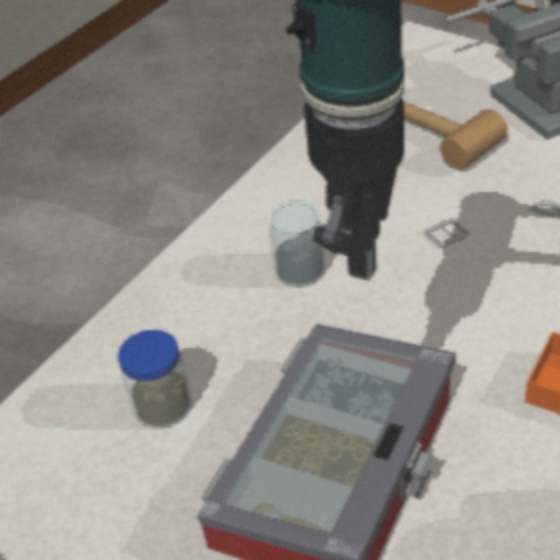

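The lid has settled on its plungers. The black thumb pad shows in the side crop at (388,440), which is full-frame (254,280). I'll measure it before pressing.

```bash
python3 - <<'E'
from look import *
for n in("side","top"):
    c=optics.read_camera(n); w=cloud(c); im=c["image"].astype(int)
    e=np.array([.992,.126]); q=w[...,:2]-[.640,.157]; a=q@e; b=q@[-.126,.992]
    m=(im.max(-1)<(45 if n=="side" else 22))&(abs(b)<.04)&(a<-.11)&(a>-.19)&(w[...,2]<.11)&(w[...,2]>.05)
    print(n,m.sum(), w[m].mean(0).round(4) if m.any() else "", "ab",a[m].min(),a[m].max(),b[m].min(),b[m].max(),"z",np.percentile(w[m][:,2],[5,50,95]))
s,c,T=wl("w10"); w=cloud(c,T); im=c["image"].astype(int)
q=w[...,:2]-[.640,.157]; a=q@e; b=q@[-.126,.992]
m=(im.max(-1)<45)&(abs(b)<.04)&(a<-.11)&(a>-.19)&(w[...,2]<.11)&(w[...,2]>.05)
print(m.sum(), w[m].mean(0).round(4), "ab",a[m].min(),a[m].max(),b[m].min(),b[m].max(),"z",np.percentile(w[m][:,2],[5,50,95]))
lm=(abs(b)<.1)&(a<-.12)&(a>-.185)&(w[...,2]<.11)&(w[...,2]>.055); f=np.polyfit(-a[lm],w[...,2][lm],1); print("lid slope front",f)
E
python3 go.py 0.491 0.138 0.10
```

```text
side 20 [0.4904 0.1417 0.077 ] ab -0.15463150242822488 -0.1451574652287219 -0.013741656348169928 0.019472644771503605 z [0.07506723 0.07711564 0.07863323]
top 81 [0.4926 0.1378 0.0802] ab -0.15501333341539858 -0.14262674652820478 -0.01994671999431547 0.019207712221070282 z [0.07683451 0.08034916 0.08305695]
541 [0.4925 0.1375 0.0786] ab -0.17379731624667644 -0.1412058133413287 -0.021489268153658193 0.020348249776205744 z [0.07726637 0.0787291  0.08035683]
lid slope front [0.02367326 0.07210973]
pos [0.5138 0.1402 0.3093] shift tool [-0.0229  0.2093  0.0007] turn [-0.      0.0002  0.0001] F [ 0.9 -0.1 -0.4] t 16.2
```

View pics/w10.png

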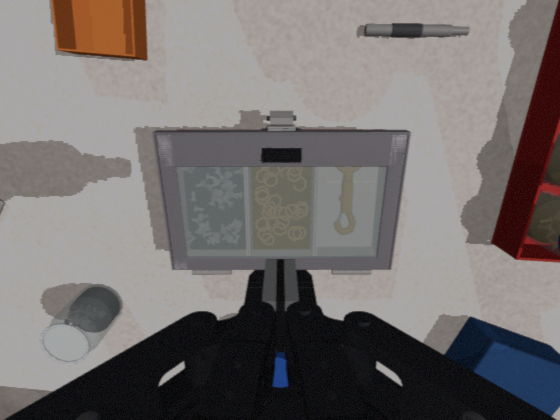

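```bash
python3 -m handwheel '[[-0.011,0.05,0,0,0,0,0],[-0.011,0.06,0,0,0,0,0],[0,0.05,0,0,0,0,0],[0,0.03,0,0,0,0,0],[0,0.015,0,0,0,0,0],[0,0.005,0,0,0,0,0],[0,0,0,0,0,0,0],[0,0,0,0,0,0,0]]'; python3 go.py 0.4918 0.138 0.09; python3 -m handwheel '[[0,0.003,0,0,0,0,0],[0,0.003,0,0,0,0,0],[0,0.003,0,0,0,0,0]]'; python3 -m handwheel '[[0,0.002,0,0,0,0,0],[0,0.001,0,0,0,0,0],[0,0,0,0,0,0,0]]';python3 -m handwheel '[[0,0.001,0,0,0,0,0],[0,0.001,0,0,0,0,0],[0,0,0,0,0,0,0]]'
```

```text
time: 17.2
tool_pos: [0.4934, 0.1378, 0.1009]
tcp_rot: [-1.568, -0.101, 0.097]
wrist_force: [-0.1, 1.0, -0.5]
width: 0.002
pos [0.4934 0.1378 0.1009] shift tool [-0.0015  0.0109  0.0004] turn [-0.0003  0.0002  0.0029] F [-0.1  1.  -0.5] t 17.2
time: 17.58
tool_pos: [0.492, 0.1374, 0.0902]
tcp_rot: [-1.569, -0.099, 0.099]
wrist_force: [-0.3, -1.1, -0.0]
width: 0.004
time: 17.95
tool_pos: [0.492, 0.1374, 0.0872]
tcp_rot: [-1.569, -0.099, 0.099]
wrist_force: [0.0, -0.8, 0.1]
width: -0.0
time: 18.32
tool_pos: [0.4919, 0.1374, 0.0852]
tcp_rot: [-1.569, -0.099, 0.099]
wrist_force: [-0.7, 0.3, -0.2]
width: -0.003
```

```bash
for i in 1; do :; done; python3 -m handwheel '[[0,0.002,0,0,0,0,0],[0,0.002,0,0,0,0,0],[0,0,0,0,0,0,0]]'; python3 -m handwheel '[[0,0.001,0,0,0,0,0],[0,0,0,0,0,0,0]]'; python3 -m handwheel '[[0,0.001,0,0,0,0,0],[0,0,0,0,0,0,0]]'; python3 -m handwheel '[[0,0.001,0,0,0,0,0],[0,0,0,0,0,0,0]]'; python3 -m handwheel '[[0,0.001,0,0,0,0,0],[0,0,0,0,0,0,0]]'
```

```text
time: 18.7
tool_pos: [0.4918, 0.1374, 0.081]
tcp_rot: [-1.569, -0.099, 0.1]
wrist_force: [-0.0, 0.2, -0.3]
width: -0.001
time: 18.95
tool_pos: [0.492, 0.1374, 0.0802]
tcp_rot: [-1.569, -0.099, 0.099]
wrist_force: [-0.5, -0.1, -0.5]
width: -0.001
time: 19.2
tool_pos: [0.492, 0.1374, 0.0792]
tcp_rot: [-1.569, -0.099, 0.099]
wrist_force: [-0.1, -0.5, -0.3]
width: 0.006
time: 19.45
tool_pos: [0.492, 0.1375, 0.0783]
tcp_rot: [-1.569, -0.099, 0.099]
wrist_force: [0.0, 0.3, -0.3]
width: -0.0
time: 19.7
tool_pos: [0.4919, 0.1374, 0.0772]
tcp_rot: [-1.569, -0.099, 0.099]
wrist_force: [-0.6, 0.8, -0.5]
width: 0.0
```

```bash
python3 -m handwheel '[[0,0.001,0,0,0,0,0],[0,0,0,0,0,0,0]]'; python3 -m handwheel '[[0,0.001,0,0,0,0,0],[0,0,0,0,0,0,0]]'; python3 -m handwheel '[[0,0.001,0,0,0,0,0],[0,0,0,0,0,0,0]]'; python3 -m handwheel '[[0,0.001,0,0,0,0,0],[0,0,0,0,0,0,0]]'
```

```text
time: 19.95
tool_pos: [0.4919, 0.1374, 0.0762]
tcp_rot: [-1.569, -0.099, 0.099]
wrist_force: [0.1, -0.9, 0.2]
width: 0.003
time: 20.2
tool_pos: [0.4919, 0.1375, 0.0752]
tcp_rot: [-1.569, -0.099, 0.099]
wrist_force: [-1.0, -0.5, 0.8]
width: -0.001
time: 20.45
tool_pos: [0.4919, 0.1374, 0.0742]
tcp_rot: [-1.569, -0.099, 0.099]
wrist_force: [-0.2, -0.1, 1.6]
width: -0.004
time: 20.7
tool_pos: [0.4919, 0.1374, 0.0734]
tcp_rot: [-1.569, -0.099, 0.099]
wrist_force: [-2.5, -0.1, 4.7]
width: 0.001
```

```bash
python3 -m handwheel '[[0,0.001,0,0,0,0,0],[0,0,0,0,0,0,0]]'; python3 -m handwheel '[[0,0.0007,0,0,0,0,0],[0,0,0,0,0,0,0]]'; python3 -m handwheel '[[0,0.0007,0,0,0,0,0],[0,0,0,0,0,0,0]]'
```

```text
time: 20.95
tool_pos: [0.4919, 0.1374, 0.0728]
tcp_rot: [-1.569, -0.099, 0.1]
wrist_force: [-3.6, 0.0, 7.0]
width: 0.001
time: 21.2
tool_pos: [0.4918, 0.1374, 0.0724]
tcp_rot: [-1.569, -0.099, 0.1]
wrist_force: [-4.9, -0.6, 9.0]
width: -0.002
time: 21.45
tool_pos: [0.4918, 0.1374, 0.0719]
tcp_rot: [-1.569, -0.099, 0.1]
wrist_force: [-5.8, -1.0, 10.4]
width: 0.002
```

```bash
python3 -m handwheel '[[0,0.0006,0,0,0,0,0],[0,0,0,0,0,0,0]]'; python3 -m handwheel '[[0,0.0006,0,0,0,0,0],[0,0,0,0,0,0,0]]'
```

```text
time: 21.7
tool_pos: [0.4918, 0.1374, 0.0716]
tcp_rot: [-1.569, -0.099, 0.1]
wrist_force: [-5.6, -2.4, 13.5]
width: 0.002
time: 21.95
tool_pos: [0.4918, 0.1374, 0.0699]
tcp_rot: [-1.569, -0.099, 0.099]
wrist_force: [-2.6, -0.1, 3.9]
width: -0.002
```

The force rose to 13.5 N and then dropped to 3.9 N as the tool fell 1.7 mm, so the catch snapped. I'll lift off and check that the lid stays down.

```bash
python3 -m handwheel '[[0,-0.004,0,0,0,0,0],[0,-0.02,0,0,0,0,0],[0,-0.05,0,0,0,0,0],[0,-0.05,0,0,0,0,0],[0,-0.05,0,0,0,0,0],[0,-0.05,0,0,0,0,0],[0,0,0,0,0,0,0],[0,0,0,0,0,0,0]]'; python3 -m handwheel '[[0,0,0,0,0,0,0],[0,0,0,0,0,0,0],[0,0,0,0,0,0,0],[0,0,0,0,0,0,0]]'; python3 - <<'E'
from look import *
s,c,T=wl("w11"); print(s["tool_pos"],s["wrist_force"]); e=np.array([.992,.126])
for n in("side","top","wrist"):
    if n!="wrist":
        c=optics.read_camera(n); w=cloud(c); cv2.imwrite(f"pics/{n}11.png",c["image"][:,:,::-1])
    else: w=cloud(c:=np.load("w11.npz"),c["T"])
    im=c["image"].astype(int); q=w[...,:2]-[.640,.157]; a=q@e; b=q@[-.126,.992]
    m=(im.max(-1)<(22 if n=="top" else 45))&(abs(b)<.025)&(a<-.13)&(a>-.165)&(w[...,2]<.11)&(w[...,2]>.05)
    z=np.median(w[m][:,2]); lm=(abs(b)>.05)&(abs(b)<.12)&(a<-.15)&(a>-.168)&(w[...,2]>.04)&(w[...,2]<.11); print(n,"pad z",z,"frame z near a=-.16",np.median(w[lm][:,2]), m.sum(),lm.sum())
for n in("w10","w11"):
    d=np.load(n+".npz");w=cloud(d,d["T"]);q=w[...,:2]-[.640,.157]; a=q@e; b=q@[-.126,.992]
    lm=(abs(b)>.112)&(abs(b)<.13)&(a<-.02)&(a>-.165)&(w[...,2]>.04)&(w[...,2]<.11); f=np.polyfit(-a[lm],w[...,2][lm],1); print(n,"side rail slope",f,lm.sum())
E
```

```text
time: 22.95
tool_pos: [0.492, 0.1374, 0.2933]
tcp_rot: [-1.568, -0.099, 0.099]
wrist_force: [-0.7, -0.2, -1.2]
width: -0.005
time: 23.45
tool_pos: [0.4919, 0.1374, 0.2933]
tcp_rot: [-1.569, -0.099, 0.1]
wrist_force: [0.3, -0.3, 0.6]
width: 0.005
[0.49190532 0.13743794 0.29328762] [ 0.29037242 -0.33374455  0.59151224]
side pad z 0.06772088181397817 frame z near a=-.16 0.06574212073243813 11 491
top pad z 0.0711948107497169 frame z near a=-.16 0.06897595778403875 75 325
wrist pad z 0.06977956031197188 frame z near a=-.16 0.0677383761577714 544 2095
w10 side rail slope [0.08216972 0.06406722] 3665
w11 side rail slope [0.02210996 0.06409587] 3721
```

View pics/w11.png

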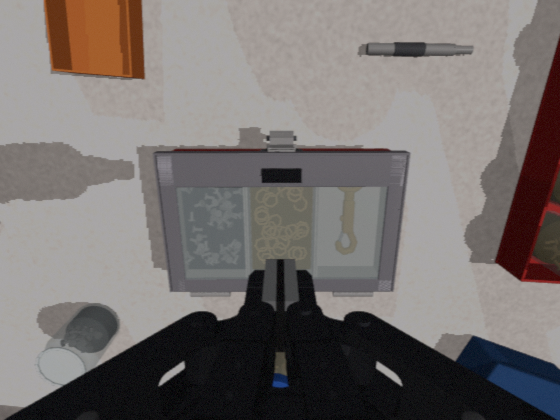

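View pics/side11.png

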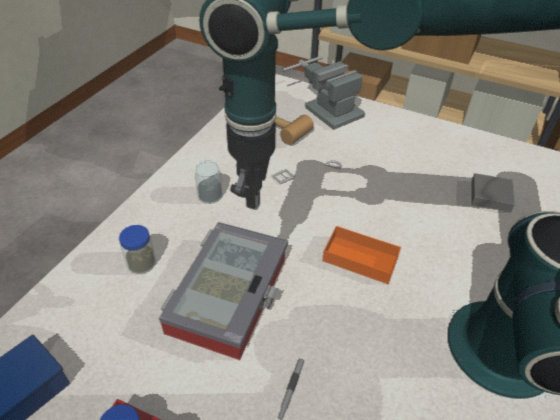

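The lid stays down with nothing touching it. The slope of its side rails went from 0.082 to 0.022 rad, below the 0.055 limit. Through the clear lid the hook shows in its bin at (347,215), and the bystanders look unmoved. Handing in.

```bash
python3 -c "
from workcell import workorder
print(workorder.finish_job())"
```

```text
the job is handed in; nothing more can be done
None
```

The brass snap hook is in the bin that was empty, and the lid is shut and held by its catch. I handed the job in at about 23.6 s of the 72 s allowed; the hand-in reports no verdict.

- **Placing:** I gripped the hook by its shank, lowered it into the left (+y) white bin of the red case and let go with the lid still open. The last wrist view shows it lying flat in that bin through the clear lid.
- **Closing:** I pulled the lid over to about 1.13 rad and it sank by itself onto the plungers at about 0.08 rad. I then pressed the thumb pad in steps of 1 mm or less.
- **Snap:** The highest reading was 13.5 N vertical (about 15 N in all). It then fell to 3.9 N as the tool dropped 1.7 mm, and I lifted off at once.
- **Last checks:** With the gripper clear, the lid measured about 0.022 rad, below the 0.055 limit. The bystanders look unmoved in the last pictures, but I checked them only by eye.
- **Failed or differing checks:**
    - The colour-and-depth fit of the hook in the bin gave no numbers, so that was confirmed by picture only.
    - A first slope fit across the lid's front, before pressing, was off (0.024), so I used the side rails instead.
    - The cameras put the pad 2–4 mm higher than where the fingers first met it.

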